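# Fold the propped board stand flat

## Task

The tilting board stand on the electronics bench is propped in one of its ratchet notches; fold it down flat. Lift the board by its handle bar through the remaining notches and on past the top one, up to the rubber end stop, so that the pawl is thrown out; pull gently, without forcing the board against the stop. Then lower it all the way down softly, never letting it drop, let go, and leave the loose things around the stand where they are.

Things in the scene. Friction and masses are not known exactly. Their poses are not given: they have to be found in the camera images.
- stand: Tilting board stand, fixed to the bench: grey base plate 360 x 330 x 12 mm, two hinge uprights at its far end, two short posts under the board's near half, and on its left (+y) a mast with the pawl bracket. Origin on the bench under its middle. x points from the board's free edge to the hinge (roughly away from the robot), y along the hinge line, z up; yaw differs from start to start.
- hinge (a point): Middle of the hinge line, 130 mm to +x of the stand's origin, 95 mm above the bench. Ratchet: on the board's left a toothed quadrant turns with it; a weighted upright pawl leans on the teeth, lets the board rise and catches it when it sinks. Past the top notch a lobe tips the pawl away and it stays away: the board can then go down flat. Lowered too early it is only caught again: lift further.
- board (a joint): Tilt of the board, rad: 0 = flat on its posts, grows as the free edge rises. Dark panel 215 x 196 x 10 mm with a tan circuit board on top, 0.7 to 0.9 kg. Starts caught in a notch at 0.2 to 0.6; notches are 0.096 apart, the top one at 0.40 to 0.66. Damped hinge: raising takes 3 to 7 N at the handle, lowering needs 1 to 3 N of support. Near flat let it sink no faster than 0.5 rad/s, always held.
- handle (a point): Middle of the handle: round steel bar 12 mm thick, 110 mm free along the stand's y, 45 mm out from the board's free edge on two rods, in the board's plane. At tilt t it is 270 mm x cos t to the stand's -x and 270 mm x sin t above the hinge. It turns with the board and can turn within a pinch from above, so the hand can stay pointing down along the whole arc.
- buffer: Black rubber end stop 34 x 14 x 14 mm on the pawl bracket; a pin of the quadrant meets it from below, ending the lift. Bracket height differs widely each time: the pawl tips away somewhere from 0.72 to 1.01 rad, the stop comes only 0.01 to 0.06 later (0.75 to 1.02) and must be felt: about 3 N more at the handle per mm. 8 to 12 N in all is plenty, over 17 N forces it. Origin: below it, on the base.
- screwdriver: Loose screwdriver with a black grip lying to the right of the stand, origin under it; leave alone.
- capacitor: Loose black can 35 mm across and 50 mm high standing to the left of the stand, origin under it; leave alone.
- heatsink: Loose aluminium finned heat sink 60 x 40 x 27 mm to the left of the stand, origin under it; leave alone.

How it is judged (in metres and radians):
On the way:
1. the board has been raised past its notches towards the end stop (value of joint board above 0.71 rad), for 0.05 s.
At the end, for the whole second after the job is handed in: The board lies flat (tilt under 0.03 rad) and still on its posts, the handle is released, and the screwdriver, capacitor and heat sink are within 20 mm of where they lay (value of joint board below 0.03 rad and velocity of joint board below 0.05 rad/s and not (velocity of joint board below -0.05 rad/s) and distance of each of screwdriver, capacitor, heatsink from where it was at the start of the episode below 0.02 m); the robot touches nothing.
It fails at once if the board is forced against its rubber end stop (more than 55 N on the stop, about 17 N at the handle) (contact force between buffer and anything else above 55 N).
It fails at once if the board is slammed onto its posts (sinking faster than 0.7 rad/s within 0.15 rad of flat) (value of joint board below 0.15 rad and velocity of joint board below -0.7 rad/s).
It fails at once if the board is let go and falls the last part (sinking untouched between 0.15 and 0.04 rad) (value of joint board between 0.04 and 0.15 rad and velocity of joint board below -0.15 rad/s and contact force between each of the arm, the fingers and stand below 0.2 N).
It fails at once if a loose thing beside the stand is pushed away (distance of any of screwdriver, capacitor, heatsink from where it was at the start of the episode above 0.03 m).
It also fails if it takes over 67 s, if anything falls off the work surface, if the arm or the gripper's body presses on something with over 40 N, if the wrist force passes 120 N, or if a joint passes its speed limit or range.

## Robot

A 6-joint arm with a two-finger parallel gripper is mounted at the origin on the work surface. World frame = base frame: x ahead of the robot, y to its left, z up, the work surface at z = 0. Lengths are in mm, angles in rad, forces in N, time in s.
With the tool pointing down it reaches from about 350 to 725 mm from the base axis. Payload 6 kg.
Tool frame: the origin (TCP) lies midway between the tips of the shut fingers; the grasp point (between the pads) lies 19 mm behind it; z points along the fingers, y is the line along which they close (so a half turn about z gives the same grasp; the last joint's range is limited). The gripper opens to 85 mm and grips with 20 to 120 N. Pads are 22 mm wide; open, the fingers measure 114 mm over their backs; the gripper's body (76 mm by 85 mm) begins 54 mm behind the grasp point. The pads swing forward as they close: fully open they stand 13 mm farther back than shut.
Start: joints at [0.334, 0.04, 0.085, 0, -1.615, -0.334], TCP at [599.978, 0.018, 231.261] pointing down, gripper open.
Joint ranges: [-2.56, 2.56], [-1.29, 2.01], [-1.08, 1.49], [-3.29, 1.98], [-2.81, -0.18], [-2.99, 2.99]. Speed limits (rad/s): [2.57, 2.57, 3.01, 3.14, 3.14, 3.14].

## Interface

Orientations are given as a unit quaternion [w, x, y, z].
In Python, from rig import r gives the robot as it stands.
- The arm moves only by the shell command python3 -m jog 'ROWS'. ROWS is JSON, a list of rows, each a list of 3 entries, a list of its own where there are three numbers: the turn, a rotation vector about the tool's x, y, z in rad, then the shift along the tool's x, y, z in mm, then the opening, from 0 (shut) to 1 (fully open). A call has 1 to 8 rows; each row shifts and turns the commanded pose from where the row before left it, along the tool's axes as they then stand; what a row does not reach is not made up. A row lasts 1/12 s, in which the tool goes at most 41.7 mm and 7.16 degrees, less where a joint would pass 70% of its speed; a pose out of reach is approached as far as the arm can. A call with a gripper value outside its range is refused whole. The fingers move at their own pace and stop on an object; the grip force is fixed at half the most. Time passes only in rows, so rows that do not move let the fingers close. It gives the time, the measured TCP pose, the force, the opening and the grip force at its end, in the units of the state.
- r.read_state(): the state, without advancing time (a new reading comes with each control period).
- r.camera(name): name is "scene" or "side" or "wrist"; returns the picture (480x640x3 uint8, red, green, blue); there is no depth.
- r.get_calibration(name): a dict with "mtx" (3x3 intrinsics, pixels), "dist_coeffs" ([k1, k2, p1, p2, k3] as OpenCV has them; the pictures are not rectified), "eye" and "attitude" of the camera in the world; the wrist camera has in their place "tool_from_camera" (4x4, takes a point from camera to tool coordinates, whose origin is the TCP and whose axes are the flange's). Camera axes: x right, y up, looking along -z (the intrinsics and any distortion apply to the point x, -y, -z); pixel columns grow to the right and rows downward; lengths in mm; the calibration is good to about 2 mm. A picture is of the moment at which its call begins: read the wrist's pose just before it. get_calibration takes no time and is no camera call.
- r.sign_off(): hands the job in; it is judged then, once.
The state is a dict: "clock": time; "joint_pos": joint angles; "joint_velocities": joint speeds; "effort": joint torques, N m; "ee_pos": TCP position; "ee_rot": TCP orientation; "wrist_force": force on the tool from outside, world axes, zero at the start; "torque": the same for the moment, N m; "gripper_width": opening from 0.0 (shut) to 1.0 (fully open); "grip_force": force on a finger pad.
Only numpy, scipy, OpenCV 4.12 (cv2) and the standard library are available. Lean on these libraries where they do the work, as an engineer would, in place of code of your own. Each camera call takes 0.05 s, during which the arm holds its last target. There are 200 camera calls.

## Working session

There is one attempt and no reset: what is moved stays moved. The work goes in short steps, Python scripts to look and compute and a shell command to move; the robot and the scene stay as the last step left them, time stands still between calls to the robot, and variables do not carry over. Pictures are saved under pics/ and viewed, at most 10 in all, crops included, and the job is handed in when it is done.

```bash
mkdir -p pics; python3 - <<'E'
from rig import r
import cv2,numpy as np
s=r.read_state();print({k:np.round(v,3).tolist() for k,v in s.items()})
a=r.camera("scene");b=r.camera("side")
for n,i in(("scene",a),("side",b)):
    cv2.imwrite(f"pics/{n}.png",i[:,:,::-1]); c=r.get_calibration(n);print(c)
print(r.get_calibration("wrist"))
E
```

```text
{'clock': 0.0, 'joint_pos': [0.334, 0.041, 0.084, -0.0, -1.615, -0.334], 'joint_velocities': [0.001, 0.0, 0.001, -0.001, -0.001, 0.001], 'effort': [-0.001, -36.82, 34.741, 6.932, -0.005, -0.0], 'ee_pos': [599.68, 0.101, 230.244], 'ee_rot': [0.001, 0.707, -0.707, -0.001], 'wrist_force': [0.537, 0.309, 0.229], 'torque': [-0.014, 0.007, 0.009], 'grip_force': 0.0, 'gripper_width': 0.999}
{'mtx': array([[455.8595554 ,   0.        , 316.36127239],
       [  0.        , 455.8595554 , 236.23699632],
       [  0.        ,   0.        ,   1.        ]]), 'dist_coeffs': array([0.03983321, 0.        , 0.        , 0.        , 0.        ]), 'eye': array([1163.57335609,   -6.29767164,  708.51446054]), 'attitude': array([0.71299759, 0.26778586, 0.2399826 , 0.60194146])}
{'mtx': array([[439.39397125,   0.        , 328.97828006],
       [  0.        , 439.39397125, 234.91249665],
       [  0.        ,   0.        ,   1.        ]]), 'dist_coeffs': array([-0.10378902,  0.        ,  0.        ,  0.        ,  0.        ]), 'eye': array([191.75925792, 549.28206415, 506.99358599]), 'attitude': array([-0.31187075, -0.18320464,  0.45101483,  0.81594014])}
{'mtx': array([[347.50611619,   0.        , 321.82561646],
       [  0.        , 347.50611619, 243.24506514],
       [  0.        ,   0.        ,   1.        ]]), 'dist_coeffs': array([-0.0285975,  0.       ,  0.       ,  0.       ,  0.       ]), 'tool_from_camera': array([[ 7.44972688e-04,  9.51902472e-01,  3.06400274e-01,
         7.87465421e+01],
       [ 9.99998890e-01, -3.13873917e-04, -1.45624708e-03,
         2.69398527e-01],
       [-1.29003414e-03,  3.06401019e-01, -9.51901650e-01,
        -1.43140429e+02],
       [ 0.00000000e+00,  0.00000000e+00,  0.00000000e+00,
         1.00000000e+00]])}
```

View pics/scene.png

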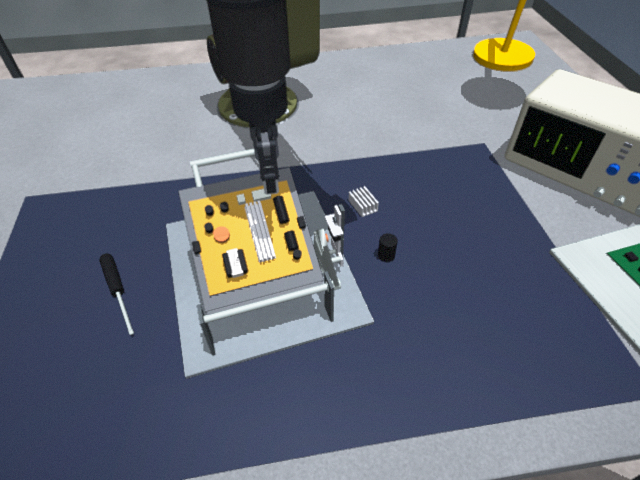

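View pics/side.png

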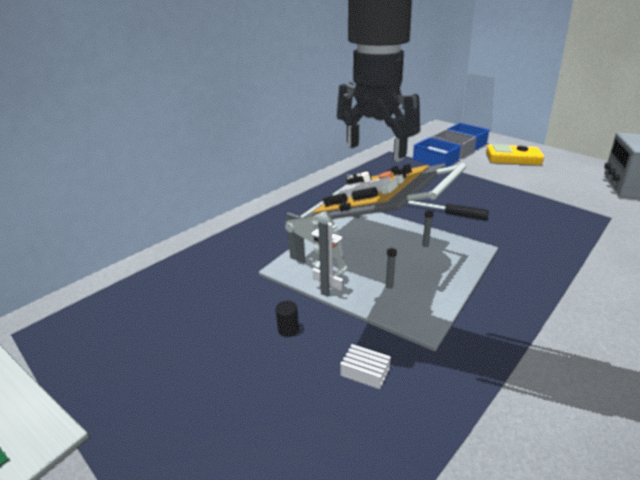

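Scene view: stand centre with base corners near (187,371), (372,320), (167,222); hinge bar from (207,310) to (328,290); handle's right end at (194,163), running to about (256,153). Side view: base corners (260,272), (435,348), (497,248).

```bash
cat > h.py <<'E'
import numpy as np,cv2
from scipy.spatial.transform import Rotation as R
from rig import r
def quat(q): return R.from_quat([q[1],q[2],q[3],q[0]])
def ray(name,px,st=None):
    c=r.get_calibration(name)
    u=cv2.undistortPoints(np.array([[px]],float),c["mtx"],c["dist_coeffs"])[0,0]
    d=np.array([u[0],-u[1],-1.])
    if name=="wrist":
        T=c["tool_from_camera"];Q=quat(st["ee_rot"]).as_matrix()
        return np.array(st["ee_pos"])+Q@T[:3,3],Q@T[:3,:3]@d
    return c["eye"],quat(c["attitude"]).apply(d)
def plane(name,px,z,st=None):
    o,d=ray(name,px,st);return o+d*(z-o[2])/d[2]
def handle(name,px,H,yaw,st=None):
    o,d=ray(name,px,st);e=np.array([np.cos(yaw),np.sin(yaw),0]);n=np.array([-e[1],e[0],0])
    a=np.array([(o-H)@e,o[2]-H[2]]);b=np.array([d@e,d[2]])
    out=[]
    for k in np.roots([b@b,2*a@b,a@a-270**2]):
        if np.isreal(k):
            p=o+k.real*d;v=p-H;out.append((p.round(1),round(float(np.arctan2(v[2],-v@e)),3),round(float(v@n),1)))
    return out
E
python3 - <<'E'
from h import *
for n,P in(("scene",[(187,371),(372,320),(167,222)]),("side",[(260,272),(435,348),(497,248)])):
    for p in P: print(n,p,plane(n,p,12).round(1))
for p in((207,310),(328,290)):print("hinge",plane("scene",p,95).round(1))
E
```

```text
scene (187, 371) [ 793.7 -173.6   12. ]
scene (372, 320) [752.8 145.6  12. ]
scene (167, 222) [ 442.2 -225.7   12. ]
side (260, 272) [746.8 148.7  12. ]
side (435, 348) [395.8 100.   12. ]
side (497, 248) [ 442.5 -223.    12. ]
hinge [ 738.6 -125.6   95. ]
hinge [734.3  70.4  95. ]
```

```bash
python3 - <<'E'
from h import *
H=np.array([724.3,-20,95]);yaw=.137
for p in((194,163),(225,158),(254,153)):print(handle("scene",p,H,yaw))
for p in((464,168),(447,182),(432,194)):print("s",handle("side",p,H,yaw))
st=r.read_state();cv2.imwrite("pics/w1.png",r.camera("wrist")[:,:,::-1])
E
```

```text
[(array([ 484.5, -129.7,  190.5]), 0.361, -76.0), (array([712.2, -88.4, 364.2]), 1.492, -66.1)]
[(array([475.7, -74.7, 187.1]), 0.348, -20.3), (array([709.4, -51.5, 364.3]), 1.5, -29.1)]
[(array([467.5, -21.4, 184.8]), 0.339, 33.7), (array([706.2, -16.2, 364.4]), 1.506, 6.2)]
s [(array([ 878.1, -969.6, -174. ]), -1.655, -961.7), (array([ 490.6, -112.1,  210.4]), 0.442, -59.3)]
s [(array([ 863.2, -808.1, -173.3]), -1.682, -799.7), (array([481.6, -36.7, 213.3]), 0.454, 16.6)]
s [(array([ 852.7, -684.9, -172.5]), -1.706, -676.2), (array([475. ,  20.4, 215.8]), 0.464, 74.1)]
```

View pics/w1.png

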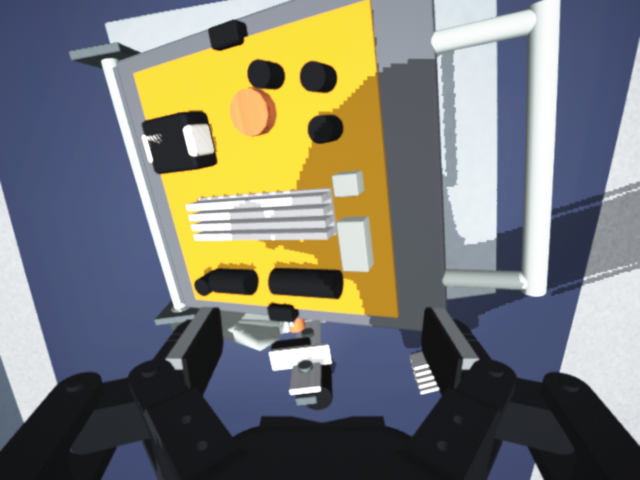

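Wrist view: handle bar at right, ends near (545,2) and (536,293), pawl mast at bottom (305,370). The fingers close along image-horizontal, across the bar, so only a small yaw is needed.

```bash
python3 - <<'E'
from h import *
st=r.read_state()
H=np.array([724.3,-20,95]);yaw=.137
for p in((545,4),(541,150),(536,292)):print(handle("wrist",p,H,yaw,st))
print(quat(st["ee_rot"]).as_matrix().round(2))
# two views: lines triangulation of ends
def tri(a,b):
    (o1,d1),(o2,d2)=a,b
    k=np.linalg.lstsq(np.c_[d1,-d2],o2-o1,rcond=None)[0];p,q=o1+k[0]*d1,o2+k[1]*d2
    return ((p+q)/2).round(1),np.linalg.norm(p-q).round(1)
print(tri(ray("wrist",(545,4),st),ray("scene",(193,163))))
print(tri(ray("wrist",(545,4),st),ray("side",(464,168))))
E
python3 -c "
import cv2
i=cv2.imread('pics/side.png')[130:230,360:520];j=cv2.imread('pics/scene.png')[130:230,170:330]
import numpy as np
cv2.imwrite('pics/cr.png',np.hstack([cv2.resize(x,None,fx=2.5*1,fy=2.5) for x in(i,j)]))"
```

```text
[(array([ 476.5, -147. ,  156.8]), 0.231, -92.0), (array([ 557.4, -102.1,  299.3]), 0.858, -58.5)]
[(array([466.3, -68.9, 159. ]), 0.239, -13.2), (array([553.1, -75.3, 298.8]), 0.855, -31.4)]
[(array([454.8,  23.3, 164. ]), 0.258, 79.7), (array([547.1, -41.7, 297.6]), 0.849, 2.7)]
[[ 0. -1. -0.]
 [-1. -0. -0.]
 [ 0.  0. -1.]]
(array([ 506. , -129.1,  207.9]), np.float64(3.5))
(array([ 500.8, -133.6,  200.4]), np.float64(1.0))
```

View pics/cr.png

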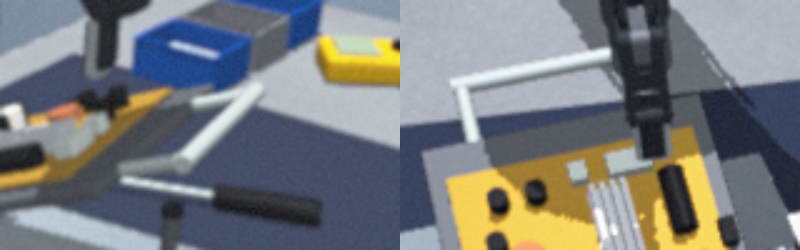

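Crop: the handle's far end is at side (465,164), near end at (434,195); scene end is (192,163).

```bash
python3 - <<'E'
from h import *
st=r.read_state()
def tri(a,b):
    (o1,d1),(o2,d2)=a,b
    k=np.linalg.lstsq(np.c_[d1,-d2],o2-o1,rcond=None)[0];p,q=o1+k[0]*d1,o2+k[1]*d2
    return ((p+q)/2).round(1),np.linalg.norm(p-q).round(1)
print(tri(ray("wrist",(545,4),st),ray("scene",(192,163))))
print(tri(ray("wrist",(545,4),st),ray("side",(465,165))))
print(tri(ray("scene",(192,163)),ray("side",(465,165))))
print(tri(ray("wrist",(536,292),st),ray("side",(434,195))))
H=np.array([724.3,-20,95])
for t in (.35,.4,.44,.48):print(t,H+np.array([-270*np.cos(t)*.9906,-270*np.cos(t)*.137,270*np.sin(t)]))
E
```

```text
(array([ 505.5, -130.1,  207.3]), np.float64(1.9))
(array([ 501.5, -133.6,  204.9]), np.float64(4.9))
(array([ 500. , -131.4,  205.4]), np.float64(5.0))
(array([482. ,   2.9, 205. ]), np.float64(2.3))
0.35 [473.05349548 -54.74739665 187.58240801]
0.4 [477.95118442 -54.07004617 200.14295242]
0.44 [482.31331065 -53.46676402 210.00365557]
0.48 [487.06256396 -52.80994219 219.6803774 ]
```

```bash
python3 -m jog '[[[0,0,0],[0,0,-35],0.45],[[0,0,0],[16,27,-15],0.45],[[0,0,0],[16,27,0],0.45],[[0,0,0],[16,27,0],0.45],[[0,0,-0.07],[16,27,0],0.45],[[0,0,-0.07],[0,0,0],0.45],[[0,0,0],[0,0,0],0.45],[[0,0,0],[0,0,0],0.45]]'
python3 - <<'E'
from h import *
st=r.read_state();print(st["ee_pos"],st["ee_rot"],st["wrist_force"]);cv2.imwrite("pics/w2.png",r.camera("wrist")[:,:,::-1])
E
```

```text
clock: 0.82
ee_pos: [491.9, -63.9, 281.2]
ee_rot: [-0.0, 0.754, -0.657, -0.0]
wrist_force: [-0.1, -0.1, 0.2]
gripper_width: 0.452
grip_force: 0.0
[491.94937639 -63.92523104 281.21222249] [-1.66093299e-04  7.54108220e-01 -6.56750150e-01 -7.20346970e-05] [-0.10621084 -0.10114845  0.19678543]
```

View pics/w2.png

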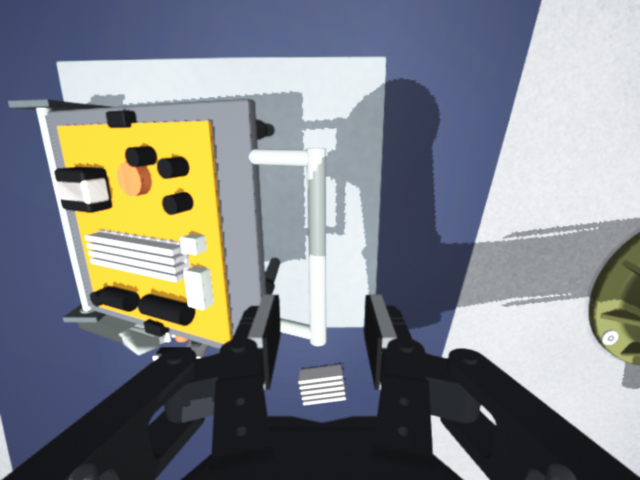

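The bar is vertical in the picture at column ~317, rows 150 to 345, midway between the fingers (265/380).

```bash
python3 - <<'E'
from h import *
st=r.read_state();Q=quat(st["ee_rot"])
for z in(195,206,215):
  P=[plane("wrist",p,z,st) for p in((318,150),(317,345))]
  print(z,*[p.round(1) for p in P],np.linalg.norm(P[0]-P[1]).round(1),Q.inv().apply((P[0]+P[1])/2-st["ee_pos"]).round(1))
E
```

```text
195 [ 503.2 -130.3  195. ] [484.5  13.  195. ] 144.5 [-4.8 -2.4 85.9]
206 [ 503.2 -130.8  206. ] [485.4   5.6 206. ] 137.6 [-0.7 -2.3 74.9]
215 [ 503.2 -131.3  215. ] [486.1  -0.5 215. ] 131.9 [ 2.5 -2.2 65.9]
```

```bash
python3 -m jog '[[[0,0,0],[0,-2,30],0.45],[[0,0,0],[0,0,25],0.45],[[0,0,0],[0,0,18],0.45],[[0,0,0],[0,0,10],0.45],[[0,0,0],[0,0,8],0.45],[[0,0,0],[0,0,0],0.45]]'
python3 - <<'E'
from h import *
cv2.imwrite("pics/s2.png",cv2.resize(r.camera("side")[100:300,300:560,::-1],None,fx=2.5,fy=2.5))
E
```

```text
clock: 1.37
ee_pos: [493.8, -63.5, 188.7]
ee_rot: [0.001, 0.755, -0.656, -0.001]
wrist_force: [0.2, -0.5, 0.9]
gripper_width: 0.449
grip_force: 0.0
```

View pics/s2.png

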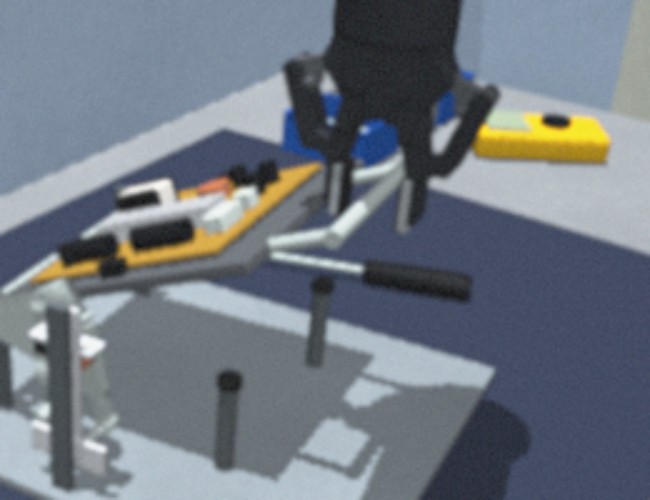

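The fingers straddle the bar: pads at crop (340,190) and (408,205), with the bar passing between them. Close.

```bash
python3 -m jog '[[[0,0,0],[0,0,0],0],[[0,0,0],[0,0,0],0],[[0,0,0],[0,0,0],0],[[0,0,0],[0,0,0],0],[[0,0,0],[0,0,0],0],[[0,0,0],[0,0,0],0]]'
```

```text
clock: 1.92
ee_pos: [494.9, -63.6, 191.2]
ee_rot: [-0.001, 0.755, -0.656, 0.001]
wrist_force: [5.4, 0.5, 1.5]
gripper_width: 0.112
grip_force: 58.6
```

```bash
python3 -m jog '[[[0,0,0],[0,-3.5,-7.2],0],[[0,0,0],[0,-3.8,-7.2],0],[[0,0,0],[0,-3.4,-5.9],0],[[0,0,0],[0,-3.4,-5.8],0],[[0,0,0],[0,-3.6,-5.7],0],[[0,0,0],[0,-3.7,-5.6],0],[[0,0,0],[0,-3.9,-5.5],0],[[0,0,0],[0,-4,-5.5],0]]'
```

```text
clock: 2.58
ee_pos: [521.1, -59.9, 239.1]
ee_rot: [0.002, 0.755, -0.656, -0.002]
wrist_force: [-11.1, 0.6, -0.1]
gripper_width: 0.114
grip_force: 58.5
```

```bash
python3 -m jog '[[[0,0,0],[0,-2.5,-5],0],[[0,0,0],[0,-3,-5],0],[[0,0,0],[0,-3.3,-5],0],[[0,0,0],[0,-3.5,-5],0]]'
```

```text
clock: 2.92
ee_pos: [535.5, -57.7, 258.8]
ee_rot: [-0.0, 0.755, -0.656, -0.0]
wrist_force: [0.9, -0.4, -8.5]
gripper_width: 0.113
grip_force: 58.3
```

```bash
python3 -m jog '[[[0,0,0],[0,-2.1,-2.3],0],[[0,0,0],[0,-2.1,-2.3],0],[[0,0,0],[0,-2.1,-2.3],0],[[0,0,0],[0,-2.2,-2.3],0]]'
```

```text
clock: 3.25
ee_pos: [543.5, -56.5, 267.8]
ee_rot: [0.0, 0.755, -0.656, -0.0]
wrist_force: [-2.8, 0.2, -5.7]
gripper_width: 0.109
grip_force: 58.6
```

```bash
cat > g.py <<'E'
# guard: exit 1 when the tangential pull on the handle exceeds the limit
import sys;from h import *
s=r.read_state();p=np.array(s["ee_pos"])-[494.9,-63.6,191.2]
dx=p[0]*.9906+p[1]*.137;dz=p[2];c=np.hypot(dx,dz);t=np.arctan2(dx,dz)+np.arcsin(c/540)
f=s["wrist_force"];fx=f[0]*.9906+f[1]*.137
ft=-(fx*np.sin(t)+f[2]*np.cos(t));fr=-fx*np.cos(t)+f[2]*np.sin(t)
print(f"t {t:.3f} ft {ft:.1f} fr {fr:.1f} F {np.round(f,1)} clk {s['clock']:.2f}");sys.exit(ft>float(sys.argv[1]))
E
G="python3 g.py 9"; J="python3 -m jog"
$J '[[[0,0,0],[0,-1.2,-1.2],0],[[0,0,0],[0,-1.2,-1.2],0]]' >o && $G &&
$J '[[[0,0,0],[0,-1.2,-1.2],0],[[0,0,0],[0,-1.2,-1.2],0]]' >o && $G &&
$J '[[[0,0,0],[0,-1.2,-1.2],0],[[0,0,0],[0,-1.2,-1.2],0]]' >o && $G &&
$J '[[[0,0,0],[0,-1.2,-1.2],0],[[0,0,0],[0,-1.2,-1.2],0]]' >o && $G
```

```text
t 0.752 ft 5.9 fr -0.9 F [-3.6  1.4 -4.9] clk 3.42False
```

```bash
sed -i 's/sys.exit(ft/sys.exit(int(ft/; s/argv\[1\]))$/argv[1])))/' g.py
G="python3 g.py 9"; J="python3 -m jog"
$J '[[[0,0,0],[0,-1.2,-1.2],0],[[0,0,0],[0,-1.2,-1.2],0]]' >o && $G &&
$J '[[[0,0,0],[0,-1.2,-1.2],0],[[0,0,0],[0,-1.2,-1.2],0]]' >o && $G &&
$J '[[[0,0,0],[0,-1.2,-1.2],0],[[0,0,0],[0,-1.2,-1.2],0]]' >o && $G &&
$J '[[[0,0,0],[0,-1.2,-1.2],0],[[0,0,0],[0,-1.2,-1.2],0]]' >o && $G
```

```text
t 0.765 ft 5.0 fr 0.7 F [-4.2  1.6 -3.1] clk 3.58
t 0.778 ft 4.7 fr 1.0 F [-4.3  1.9 -2.6] clk 3.75
t 0.790 ft 5.2 fr 1.7 F [-5.   0.6 -2.5] clk 3.92
t 0.802 ft 6.2 fr 0.5 F [-5.   1.2 -4. ] clk 4.08
```

```bash
G="python3 g.py 8.5"; J="python3 -m jog"
$J '[[[0,0,0],[0,-1.2,-1.2],0],[[0,0,0],[0,-1.2,-1.2],0]]' >o && $G &&
$J '[[[0,0,0],[0,-1.2,-1.2],0],[[0,0,0],[0,-1.2,-1.2],0]]' >o && $G &&
$J '[[[0,0,0],[0,-1.2,-1.2],0],[[0,0,0],[0,-1.2,-1.2],0]]' >o && $G &&
$J '[[[0,0,0],[0,-1.2,-1.1],0],[[0,0,0],[0,-1.2,-1.1],0]]' >o && $G &&
$J '[[[0,0,0],[0,-1.3,-1.1],0],[[0,0,0],[0,-1.3,-1.1],0]]' >o && $G &&
$J '[[[0,0,0],[0,-1.3,-1.1],0],[[0,0,0],[0,-1.3,-1.1],0]]' >o && $G
```

```text
t 0.814 ft 5.6 fr 0.3 F [-4.5  1.8 -3.6] clk 4.25
t 0.826 ft 6.5 fr -1.1 F [-4.4  2.4 -5.2] clk 4.42
t 0.838 ft 5.5 fr 0.4 F [-4.7  2.2 -3.4] clk 4.58
t 0.852 ft 5.6 fr 0.0 F [-4.5  1.9 -3.7] clk 4.75
t 0.864 ft 4.4 fr 0.9 F [-4.3  2.1 -2.2] clk 4.92
t 0.876 ft 6.1 fr -0.6 F [-4.8  3.1 -4.4] clk 5.08
```

```bash
G="python3 g.py 8.5"; J="python3 -m jog"
$J '[[[0,0,0],[0,-1.3,-1.1],0],[[0,0,0],[0,-1.3,-1.1],0]]' >o && $G &&
$J '[[[0,0,0],[0,-1.3,-1.1],0],[[0,0,0],[0,-1.3,-1.1],0]]' >o && $G &&
$J '[[[0,0,0],[0,-1.3,-1],0],[[0,0,0],[0,-1.3,-1],0]]' >o && $G &&
$J '[[[0,0,0],[0,-1.3,-1],0],[[0,0,0],[0,-1.4,-1],0]]' >o && $G &&
$J '[[[0,0,0],[0,-1.4,-1],0],[[0,0,0],[0,-1.3,-1],0]]' >o && $G &&
$J '[[[0,0,0],[0,-1.4,-1],0],[[0,0,0],[0,-1.3,-1],0]]' >o && $G
```

```text
t 0.889 ft 5.5 fr 0.5 F [-4.9  1.9 -3.1] clk 5.25
t 0.901 ft 5.6 fr -0.5 F [-4.4  2.4 -3.9] clk 5.42
t 0.913 ft 5.7 fr -0.8 F [-4.4  2.7 -4.2] clk 5.58
t 0.925 ft 5.6 fr 0.6 F [-5.3  3.2 -2.9] clk 5.75
t 0.939 ft 4.2 fr 1.2 F [-4.4  1.9 -1.5] clk 5.92
t 0.951 ft 4.9 fr 0.7 F [-4.8  2.4 -2.3] clk 6.08
```

```bash
G="python3 g.py 8.5"; J="python3 -m jog"
$J '[[[0,0,0],[0,-1.4,-1],0],[[0,0,0],[0,-1.3,-1],0]]' >o && $G &&
$J '[[[0,0,0],[0,-1.4,-1],0],[[0,0,0],[0,-1.4,-1],0]]' >o && $G &&
$J '[[[0,0,0],[0,-1.4,-1],0],[[0,0,0],[0,-1.4,-0.9],0]]' >o && $G &&
$J '[[[0,0,0],[0,-1.4,-0.9],0],[[0,0,0],[0,-1.4,-0.9],0]]' >o && $G &&
$J '[[[0,0,0],[0,-1.4,-0.9],0],[[0,0,0],[0,-1.4,-0.9],0]]' >o && $G
```

```text
t 0.963 ft 5.5 fr -0.0 F [-4.9  2.3 -3.2] clk 6.25
t 0.969 ft 13.6 fr 1.0 F [-12.2   2.4  -6.9] clk 6.42
```

```bash
python3 -m jog '[[[0,0,0],[0,0.8,0.6],0],[[0,0,0],[0,0,0],0]]' >o; python3 g.py 9
python3 - <<'E'
from h import *
cv2.imwrite("pics/s3.png",cv2.resize(r.camera("side")[130:330,240:440,::-1],None,fx=3,fy=3))
E
```

```text
t 0.967 ft 9.5 fr 0.9 F [-8.8  2.8 -4.7] clk 6.58
```

View pics/s3.png

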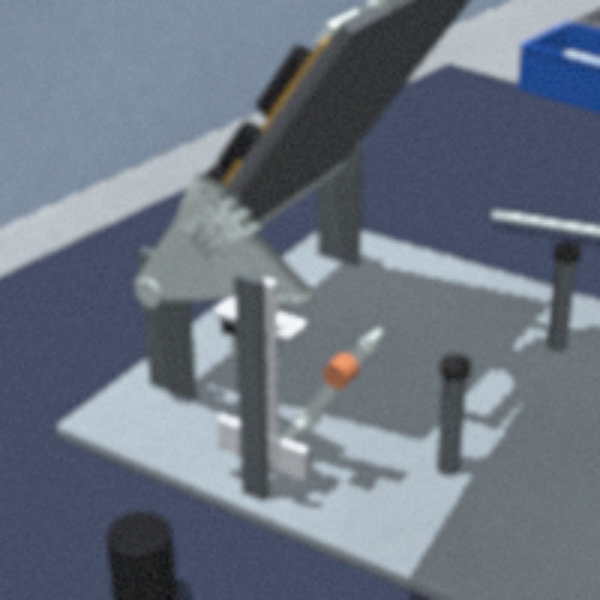

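The orange-weighted pawl (340,370) has tipped clear of the quadrant. Lower.

```bash
python3 -m jog '[[[0,0,0],[0,6.6,4.7],0],[[0,0,0],[0,6.4,4.9],0],[[0,0,0],[0,6.3,5.1],0],[[0,0,0],[0,6.1,5.3],0],[[0,0,0],[0,6,5.4],0],[[0,0,0],[0,5.8,5.6],0],[[0,0,0],[0,5.7,5.8],0],[[0,0,0],[0,5.5,6],0]]'; python3 g.py 9
```

```text
clock: 7.3
ee_pos: [544.3, -56.5, 269.2]
ee_rot: [-0.003, 0.755, -0.656, 0.003]
wrist_force: [-1.6, 4.0, 2.6]
gripper_width: 0.111
grip_force: 60.3
t 0.742 ft -1.2 fr 2.5 F [-1.6  4.   2.6] clk 7.30
```

```bash
python3 -m jog '[[[0,0,0],[0,5.3,6.1],0],[[0,0,0],[0,5.1,6.3],0],[[0,0,0],[0,4.9,6.4],0],[[0,0,0],[0,4.7,6.6],0],[[0,0,0],[0,4.5,6.7],0],[[0,0,0],[0,4.3,6.8],0],[[0,0,0],[0,4.1,7],0],[[0,0,0],[0,3.9,7.1],0]]'; python3 g.py 9
```

```text
clock: 7.97
ee_pos: [505.5, -62.1, 213.3]
ee_rot: [0.0, 0.755, -0.656, -0.0]
wrist_force: [-4.7, 3.0, 2.6]
gripper_width: 0.109
grip_force: 62.9
t 0.495 ft -0.3 fr 5.0 F [-4.7  3.   2.6] clk 7.97
```

```bash
python3 -m jog '[[[0,0,0],[0,4.2,7.2],0],[[0,0,0],[0,3.8,7.3],0],[[0,0,0],[0,3.3,7.4],0],[[0,0,0],[0,3,7.5],0]]'; python3 g.py 9; python3 -m jog '[[[0,0,0],[0,2.8,7.6],0],[[0,0,0],[0,2.6,7.7],0],[[0,0,0],[0,2.4,7.7],0],[[0,0,0],[0,2.1,7.8],0]]'; python3 g.py 9
```

```text
clock: 8.3
ee_pos: [491.8, -64.1, 183.4]
ee_rot: [-0.0, 0.755, -0.656, 0.0]
wrist_force: [0.2, 1.2, 1.0]
gripper_width: 0.11
grip_force: 63.6
t -2.739 ft 1.1 fr -0.0 F [0.2 1.2 1. ] clk 8.30
clock: 8.63
ee_pos: [481.8, -65.5, 152.5]
ee_rot: [0.0, 0.755, -0.656, -0.0]
wrist_force: [-1.4, 2.3, 0.4]
gripper_width: 0.11
grip_force: 64.7
t -2.735 ft -0.1 fr -1.1 F [-1.4  2.3  0.4] clk 8.63
```

```bash
python3 -m jog '[[[0,0,0],[0,1.3,5],0],[[0,0,0],[0,1.1,5],0],[[0,0,0],[0,0.9,5],0],[[0,0,0],[0,0.8,5],0],[[0,0,0],[0,0.7,4],0],[[0,0,0],[0,0.6,4],0],[[0,0,0],[0,0.5,4],0],[[0,0,0],[0,0.5,4],0]]'
```

```text
clock: 9.3
ee_pos: [474.9, -66.5, 116.7]
ee_rot: [0.001, 0.755, -0.656, -0.001]
wrist_force: [-6.6, 1.3, 0.4]
gripper_width: 0.113
grip_force: 65.7
```

```bash
python3 -m jog '[[[0,0,0],[0,1,3],0],[[0,0,0],[0,0.6,3],0],[[0,0,0],[0,0.4,3],0],[[0,0,0],[0,0.3,3],0],[[0,0,0],[0,0.2,3],0],[[0,0,0],[0,0.2,3],0],[[0,0,0],[0,0.1,3],0],[[0,0,0],[0,0,2],0]]'
```

```text
clock: 9.97
ee_pos: [472.9, -66.8, 93.8]
ee_rot: [0.0, 0.755, -0.656, -0.0]
wrist_force: [-1.6, 0.1, -0.6]
gripper_width: 0.11
grip_force: 66.6
```

```bash
for i in 1; do
python3 -m jog '[[[0,0,0],[0,0,1.5],0],[[0,0,0],[0,0,1.5],0],[[0,0,0],[0,0,1.5],0],[[0,0,0],[0,0,0],0]]' | egrep 'ee_pos|wrist'; done
python3 -m jog '[[[0,0,0],[0,0,1.5],0],[[0,0,0],[0,0,1.5],0],[[0,0,0],[0,0,0],0]]' | egrep 'ee_pos|wrist'
```

```text
ee_pos: [472.7, -66.8, 89.4]
wrist_force: [-2.6, -2.3, -2.8]
ee_pos: [472.7, -66.8, 86.5]
wrist_force: [-3.5, -2.3, -2.4]
```

```bash
J="python3 -m jog"; C="python3 -c \"\"";
c(){ python3 -c "
from rig import r;import sys;s=r.read_state();print([round(float(v),1) for v in [*s['ee_pos'],*s['wrist_force']]]);sys.exit(int(s['wrist_force'][2]>4))"; }
$J '[[[0,0,0],[0,0,1.5],0],[[0,0,0],[0,0,0],0]]' >o && c &&
$J '[[[0,0,0],[0,0,1.5],0],[[0,0,0],[0,0,0],0]]' >o && c &&
$J '[[[0,0,0],[0,0,1.5],0],[[0,0,0],[0,0,0],0]]' >o && c &&
$J '[[[0,0,0],[0,0,1.5],0],[[0,0,0],[0,0,0],0]]' >o && c &&
$J '[[[0,0,0],[0,0,1.5],0],[[0,0,0],[0,0,0],0]]' >o && c &&
$J '[[[0,0,0],[0,0,1.5],0],[[0,0,0],[0,0,0],0]]' >o && c
```

```text
[472.7, -66.8, 85.1, -5.3, -0.7, -2.2]
[472.7, -66.8, 83.7, -4.6, -1.9, -1.9]
[472.7, -66.8, 82.2, -4.6, -1.0, -2.3]
[472.7, -66.8, 81.1, -6.1, -0.9, 0.4]
[472.7, -66.8, 80.9, -10.9, 0.8, 8.6]
```

On the posts (81 mm, firm contact). Open partly and withdraw upward.

```bash
python3 -m jog '[[[0,0,0],[0,0,-0.5],0.4],[[0,0,0],[0,0,0],0.4],[[0,0,0],[0,0,0],0.4],[[0,0,0],[0,0,0],0.4],[[0,0,0],[0,0,0],0.4]]' | egrep 'wrist|grip'
python3 -m jog '[[[0,0,0],[0,0,-8],0.4],[[0,0,0],[0,0,-15],0.4],[[0,0,0],[0,0,-25],0.4],[[0,0,0],[0,0,-30],0.4],[[0,0,0],[0,0,-30],0.4],[[0,0,0],[0,0,-30],0.4],[[0,0,0],[0,0,0],0.4],[[0,0,0],[0,0,0],0.4]]'
python3 - <<'E'
from h import *
cv2.imwrite("pics/s4.png",r.camera("side")[:,:,::-1])
E
```

```text
wrist_force: [-0.0, -0.2, 0.9]
gripper_width: 0.404
grip_force: 0.0
clock: 12.47
ee_pos: [474.0, -66.6, 220.7]
ee_rot: [-0.002, 0.755, -0.656, 0.001]
wrist_force: [-0.8, 0.4, -0.3]
gripper_width: 0.402
grip_force: 0.0
```

View pics/s4.png

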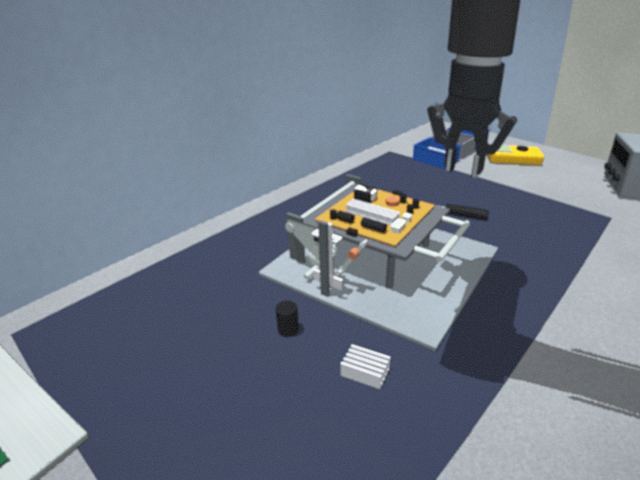

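The board lies flat on its posts, the pawl is thrown out at (353,255), the hand is clear, and the loose things are unmoved: capacitor (287,318), heat sink (366,366), screwdriver (468,212).

```bash
python3 -c "
from rig import r;print(r.sign_off())"
```

```text
the job is handed in; nothing more can be done
None
```

The board is folded down flat on its posts: I lifted it until I felt the end stop (13.6 N at the handle), saw the pawl thrown out, lowered it held all the way and let go, and the loose things look unmoved in the last picture; the job is handed in, but no verdict came back.

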